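# Seat a mould plate on its three-ball mount

## Robot

A 6-joint arm with a two-finger parallel gripper is mounted at the origin on the work surface. World frame = base frame: x ahead of the robot, y to its left, z up, the work surface at z = 0. Lengths are in m, angles in rad, forces in N, time in s.
With the tool pointing down it reaches from about 0.325 to 0.925 m from the base axis. Payload 3.1 kg.
Tool frame: the origin (TCP) lies at the very end of the fingers, on their centre line; the grasp point (between the pads) lies 19 mm behind it; z points along the fingers, y is the line along which they close (so a half turn about z gives the same grasp; the last joint's range is limited). The gripper opens to 85 mm and grips with 20 to 120 N. Pads are 22 mm wide; open, the fingers measure 114 mm over their backs; the gripper's body (76 mm by 85 mm) begins 54 mm behind the grasp point. The pads swing forward as they close: fully open they stand 13 mm farther back than shut.
Start: joints at [-1.287, 0.217, 1.613, -0, 1.311, -0.112], TCP at [0.241, -0.577, 0.231] pointing down, gripper open.
Joint ranges: [-2.75, 2.75], [-0.78, 2.1], [0.31, 2.55], [-1.13, 4.27], [0.13, 2.63], [-2.58, 2.58]. Speed limits (rad/s): [2.79, 2.79, 3.14, 3.14, 3.14, 3.14].

## Interface

Orientations are given as a unit quaternion [x, y, z, w].
In Python, from workcell import robot gives the robot as it stands.
- The arm moves only by the tool carry_out, never from a script. Its arguments are lists of equal length, an entry for each row: "slide": the shift along the tool's x, y, z in cm, a list of three; "roll": the turn about the tool's z in rad; "grip": the opening in per cent of the stroke, from 0 (shut) to 100 (fully open). A call has exactly 5 rows; each row is the pose to reach, as a shift and turn from the pose commanded when the call began, along the tool's axes at that moment; what a row does not reach only later rows make up. A row lasts 1/10 s, in which the tool goes at most 50 mm and 8.59 degrees, less where a joint would pass 70% of its speed; a pose out of reach is approached as far as the arm can. A call with a gripper value outside its range is refused whole. The fingers move at their own pace and stop on an object; "grip_force" is the grip in N (left out, the last holds). Time passes only in rows, so rows that repeat a pose let the fingers close, or fill a call up. It gives the time, the measured TCP pose, the force, the opening and the grip force at its end, in the units of the state.
- robot.get_obs(): the state, without advancing time (a new reading comes with each control period).
- robot.read_camera(name): name is "scene" or "top" or "wrist"; returns (picture, depth): 420x560x3 uint8, blue, green, red; 420x560 float32, m along the optical axis (not along the pixel's ray), 0 where there is no reading.
- robot.camera_info(name): a dict with "camera_matrix" (3x3 intrinsics, pixels), "extrinsics" (4x4, takes a point from world to camera coordinates). Camera axes: x right, y down, z forward; pixel columns grow to the right and rows downward; lengths in m; the calibration is good to about 2 mm. A picture is of the moment at which its call begins: read the wrist's pose just before it. camera_info takes no time and is no camera call; for the wrist camera it gives the pose at the moment of the call.
- robot.finish_job(): hands the job in; it is judged then, once.
The state is a dict: "t": time; "joints": joint angles; "joint_velocities": joint speeds; "joint_efforts": joint torques, N m; "position": TCP position; "orientation": TCP orientation; "wrist_force": force on the tool from outside, world axes, zero at the start; "ft_torque": the same for the moment, N m; "width": finger opening in m; "grasp_force": force on a finger pad.
Only numpy, scipy, OpenCV 4.12 (cv2) and the standard library are available. Lean on these libraries where they do the work, as an engineer would, in place of code of your own. Each camera call takes 0.05 s, during which the arm holds its last target. There are 200 camera calls.

## Task

Pick up the mould plate from its wooden rest and seat it on the three-ball mount, tongue forward: press it down past the two sprung rollers, then slide it along by feel until the balls drop into its grooves and the springs pull it fully home and level. The ball carrier may be clamped anywhere along the base's slot, so search gently without forcing; leave the plate seated and let go, and leave the other things on the bench where they are.

Things in the scene. Friction and masses are not known exactly. Their poses are not given: they have to be found in the camera images.
- plate: Loose aluminium mould plate, about 0.4 to 0.55 kg, on a 14 mm thick wooden rest. Origin: centre of its underside, below the block's axis; z up, x to its front. Plate top at z 14 mm, x -56 to +88, y +-61. Round bars 8 mm thick edge both sides: axes at y +-64, z 10. Three round-lipped grooves below: front one along x (y 0, x 12 to 84), rear ones through (-22, +-36), at +-120 degrees to x.
- block_grip (a point): Point to grip on the plate's square black graphite mould block, on its axis, 50 mm above the plate's origin. The block is 44 x 44 mm, faces square to the plate's x and y, from z 14 to 69 mm of the plate, with a 28 mm bore in its top. Gripped by its x faces it cannot rock about y.
- tongue (a point): Tip of the 40 mm wide tongue at the plate's front, 104 mm ahead of the plate's origin in x.
- mount: Fixed three-ball mount. Origin: centre of the underside of its steel base, 190 (x) x 220 (y) x 16 mm; z up, x to its front. Seated, the plate's x points along the mount's x.
- slot_mid (a point): Centre of the base's top. On it sits a rigidly clamped ball carrier (130 x 206 x 12 mm) whose position is NOT measured: its centre lies anywhere from 15 mm behind to 15 mm ahead of this point along the mount's x, at y 0, not turned. On it, three slippery 16 mm steel balls, tops at mount z 40: at x +40 from the carrier's centre, and at (-22, +-36).
- entry (a point): On the mount's z axis, 49 mm up: about the height of the plate's origin when its edge bars meet the two free-turning 10 mm rollers (32 mm long along x, at the carrier's centre, axes at y +-70, mount z 52). The rollers give sideways against springs (6 N + 1.2 N/mm each): 5 to 15 N down pushes the plate past them by height 42 mm; from there they pull it down.
- home (a point): On the mount's z axis, 37 mm up: height of the seated plate's origin, level. Seated, it is centred on the carrier and takes some 8 N or more to push out of place. Out of place, its tail rides on the rear balls: origin at 38.5 to 40 mm, nose about 0.05 rad down, sliding along x at 3 to 6 N. Free to move, it slips home from within about 3 mm. Held fast in a grip it cannot drop.
- tin: Bystander: open steel tin, 70 mm wide, 80 mm tall; origin under its centre.
- weight: Bystander: brass cylinder, 44 mm wide, 35 mm tall; origin under its centre.
- frit_jar: Bystander: green glass jar, 56 mm wide, 70 mm tall; origin under its centre.
- frit_jar2: Bystander: amber glass jar, 52 mm wide, 60 mm tall; origin under its centre.
- jacks: Bystander: pair of dark steel tongs lying flat, 200 mm long; origin at the middle.
- tweezers: Bystander: smaller dark steel tongs lying flat, 150 mm long; origin at the middle.
- paddle: Bystander: wooden paddle lying flat, 230 mm long; origin near the middle.
Mind the look-alikes: they are no part of the job. Leave any purple or red look-alike of the plate alone.

How it is judged:
By the outcome, as a careful person would: the job done as asked, in the order asked, and still so for the second after the job is handed in, with the robot touching nothing.
It also fails if it takes over 48 s, if anything falls off the work surface, if the arm or the gripper's body presses on something with over 40 N, if the wrist force passes 120 N, or if a joint passes its speed limit or range.

## Working session

There is one attempt and no reset: what is moved stays moved. The work goes in short steps, Python scripts to look and compute and a tool call to move; the robot and the scene stay as the last step left them, time stands still between calls to the robot, and variables do not carry over. Pictures are saved under pics/ and viewed, at most 10 in all, crops included, and the job is handed in when it is done.

Besides the shell and the picture viewer there is one more tool, called after ">>>" by a JSON object that holds its "op" and its "data". carry_out: Moves the arm, as the interface text tells. Its arguments: {"type":"object","properties":{"slide":{"type":"array","items":{"type":"array","items":{"type":"number"}}},"roll":{"type":"array","items":{"type":"number"}},"grip":{"type":"array","items":{"type":"number"}},"grip_force":{"type":"number"}},"required":["slide","roll","grip"]}

```bash
ls; mkdir -p pics
python3 - <<'E'
from workcell import robot
import cv2,numpy as np
o=robot.get_obs();print({k:np.round(v,3).tolist() for k,v in o.items()})
for n in("top","scene"):
    p,d=robot.read_camera(n);cv2.imwrite(f"pics/{n}0.png",p);np.save(f"pics/{n}0.npy",d)
    i=robot.camera_info(n);print(n,np.round(i["camera_matrix"],1).tolist(),np.round(i["extrinsics"],3).tolist())
E
```

```text
pics
{'t': 0.0, 'joints': [-1.287, 0.218, 1.615, -0.0, 1.311, -0.112], 'joint_velocities': [-0.0, 0.0, -0.001, -0.001, 0.001, -0.001], 'joint_efforts': [-0.0, -39.685, -30.386, -0.0, 0.01, -0.0], 'position': [0.241, -0.576, 0.23], 'orientation': [0.98, 0.197, -0.0, -0.001], 'wrist_force': [-0.028, 0.245, 0.847], 'ft_torque': [0.005, 0.066, -0.013], 'grasp_force': 0.0, 'width': 0.085}
top [[381.1, 0.0, 276.3], [0.0, 381.1, 212.7], [0.0, 0.0, 1.0]] [[0.03, -0.999, -0.033, 0.002], [-0.996, -0.027, -0.082, 0.508], [0.081, 0.036, -0.996, 1.016], [0.0, 0.0, 0.0, 1.0]]
scene [[434.3, 0.0, 278.6], [0.0, 434.3, 214.1], [0.0, 0.0, 1.0]] [[0.127, 0.992, 0.017, -0.069], [0.783, -0.09, -0.616, -0.369], [-0.609, 0.091, -0.788, 1.439], [0.0, 0.0, 0.0, 1.0]]
```

View pics/top0.png

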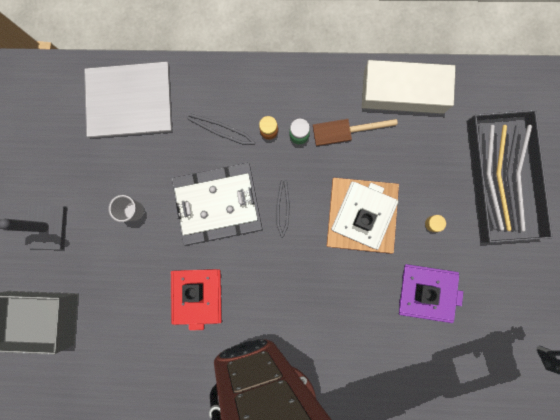

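View pics/scene0.png

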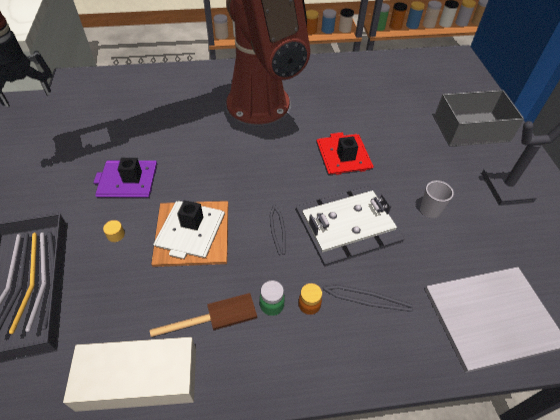

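The top view shows the plate at about (365,215) on its wooden rest, with its tongue up at (376,188). The mount is at about (217,203), with its front ball at (212,189) and rear balls at (204,214) and (230,209), so its front also points up in the image (world +x).

```bash
cat > h.py <<'E'
import cv2,numpy as np
from workcell import robot
def cam(n):
    i=robot.camera_info(n);return i["camera_matrix"],i["extrinsics"]
def cast(K,E,uv,z):
    uv=np.atleast_2d(uv).astype(float);R,t=E[:3,:3],E[:3,3]
    d=np.c_[(uv-K[[0,1],2])/K[0,0],np.ones(len(uv))]@R; c=-R.T@t   # rows: R^T d
    return c+d*((z-c[2])/d[:,2])[:,None]
def rect(mask,K,E,z):
    m=cv2.morphologyEx(mask.astype(np.uint8)*255,cv2.MORPH_CLOSE,np.ones((9,9)))
    cs=cv2.findContours(m,cv2.RETR_EXTERNAL,cv2.CHAIN_APPROX_NONE)[0];c=max(cs,key=cv2.contourArea)[:,0]
    w=cast(K,E,c,z)[:,:2].astype(np.float32)*1000
    return cv2.minAreaRect(w)
E
python3 - <<'E'
from h import *
p=cv2.imread("pics/top0.png");K,E=cam("top");hsv=cv2.cvtColor(p,cv2.COLOR_BGR2HSV)
def sub(m,x0,y0,x1,y1):
    o=np.zeros_like(m);o[y0:y1,x0:x1]=m[y0:y1,x0:x1];return o
white=(hsv[...,2]>150)&(hsv[...,1]<60)
print("carrier",rect(sub(white,165,155,275,250),K,E,.028))
print("plate",rect(sub(white,325,175,402,255),K,E,.028))
print("rest",rect(sub((hsv[...,1]>80)|white,320,170,402,260),K,E,.014))
for n,uv in dict(fb=(212,189),rbL=(204,214),rbR=(230,209)).items(): print(n,cast(K,E,uv,.036)*1000)
d=np.load("pics/top0.npy");print("depth z block/plate",[ (float(d[y,x])) for x,y in((365,218),(350,205),(217,200))])
cv2.imwrite("pics/c1.png",np.hstack([cv2.resize(p[150:255,165:270],None,fx=3.8,fy=3.8,interpolation=cv2.INTER_CUBIC),cv2.resize(p[165:270,315:420],None,fx=3.8,fy=3.8,interpolation=cv2.INTER_CUBIC)]))
E
```

```text
carrier ((527.2067260742188, 184.2778778076172), (133.31057739257812, 208.51722717285156), 12.990808486938477)
plate ((515.032470703125, -222.685791015625), (136.18702697753906, 161.6100311279297), 68.03815460205078)
rest ((508.875732421875, -216.79061889648438), (181.05950927734375, 191.39076232910156), 85.92779541015625)
fb [[566.16960409 192.7575395   36.        ]]
rbL [[497.65169703 211.46707563  36.        ]]
rbR [[513.09491392 141.56688347  36.        ]]
depth z block/plate [1.0058223009109497, 1.0201003551483154, 1.0368629693984985]
```

View pics/c1.png

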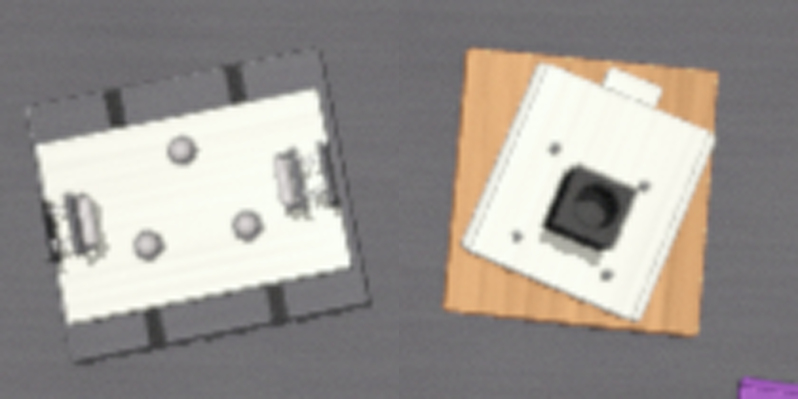

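```bash
cat >> h.py <<'E'
from scipy.spatial.transform import Rotation as Rn
def plan(p,yaw,pitch=0):
    """slide (cm) and roll to TCP p (mm world) with tool y at heading yaw deg"""
    o=robot.get_obs();R=Rn.from_quat(o["orientation"]).as_matrix()
    y=np.degrees(np.arctan2(R[1,1],R[0,1]))
    print("t",round(o["t"],2),"pos",np.round(np.array(o["position"])*1000,1),"yawy",round(y,2),"zaxis",np.round(R[:,2],3),"F",np.round(o["wrist_force"],1),"T",np.round(o["ft_torque"],2),"w",round(o["width"]*1000,1))
    print("slide cm",np.round(R.T@(np.array(p)/10-np.array(o["position"])*100),2),"roll",round(-np.radians((yaw-y+180)%360-180),3))
E
python3 -c "
from h import *
plan((492.8,-213.7,200),-22)"
```

```text
t 0.1 pos [ 240.8 -576.   230.1] yawy -67.32 zaxis [-0.001  0.002 -1.   ] F [-0.   0.5 -0.4] T [-0.01  0.02  0.  ] w 85.4
slide cm [ 37.22 -23.7    3.07] roll -0.791
```

>>> {"op": "carry_out", "data": {"slide": [[4, -2.6, 0.3], [8, -5.2, 0.7], [12, -7.8, 1.0], [16, -10.4, 1.3], [20, -13, 1.6]], "roll": [-0.08, -0.16, -0.24, -0.32, -0.4], "grip": [100, 100, 100, 100, 100]}}

```text
t: 0.6
position: [0.3759, -0.3776, 0.2146]
orientation: [0.921, 0.389, -0.0, -0.0]
wrist_force: [0.5, -0.4, 0.0]
width: 0.0853
grasp_force: 0.0
```

```bash
python3 -c "
from h import *
plan((492.8,-213.7,200),-22)"
```

```text
t 0.6 pos [ 375.9 -377.6  214.6] yawy -44.25 zaxis [-0.     0.001 -1.   ] F [ 0.5 -0.4  0. ] T [-0.02 -0.02  0.06] w 85.3
slide cm [19.9  -3.06  1.47] roll -0.388
```

>>> {"op": "carry_out", "data": {"slide": [[4, -0.6, 0.3], [8, -1.2, 0.6], [12, -1.8, 0.9], [16, -2.4, 1.2], [19.9, -3.05, 1.47]], "roll": [-0.08, -0.16, -0.24, -0.32, -0.388], "grip": [100, 100, 100, 100, 100]}}

```text
t: 1.1
position: [0.4933, -0.2144, 0.2]
orientation: [0.829, 0.559, -0.0, -0.0]
wrist_force: [0.2, -0.4, -1.0]
width: 0.0853
grasp_force: 0.0
```

Run:
```python
from h import *
robot.read_camera("top")
plan((492.8,-213.7,45),-22)
K,E=cam("wrist");p,d=robot.read_camera("wrist");cv2.imwrite("pics/w1.png",p);np.savez("pics/w1.npz",K=K,E=E,d=d)
hsv=cv2.cvtColor(p,cv2.COLOR_BGR2HSV);white=(hsv[...,2]>150)&(hsv[...,1]<60)
print(rect(white,K,E,.028))
c=-E[:3,:3].T@E[:3,3];print(c)
```

```text
t 1.15 pos [ 495.8 -209.4  199.5] yawy -21.71 zaxis [ 0.002  0.006 -1.   ] F [0.9 2.4 1.4] T [ 0.11 -0.06  0.04] w 85.4
slide cm [-0.6  -0.11 15.45] roll 0.005
((514.611328125, -224.39735412597656), (133.85411071777344, 158.56549072265625), 68.27436065673828)
[ 0.52023791 -0.14953266  0.34186746]
```

View pics/w1.png

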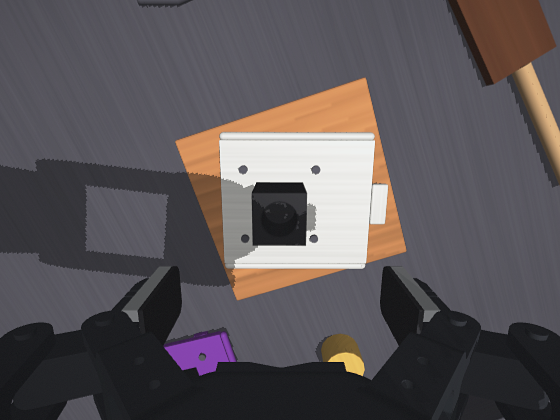

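The wrist view shows the plate squarely at (220–375, 133–268), with the tongue to the right at (379,204). The block top is around (279,218), midway between the open fingers. I'll take one steady reading to confirm.

Run:
```python
from h import *
for _ in range(2): robot.read_camera("top")
K,E=cam("wrist");p,d=robot.read_camera("wrist")
hsv=cv2.cvtColor(p,cv2.COLOR_BGR2HSV);v=hsv[...,2]
white=(v>105)&(hsv[...,1]<50);white[260:]&=False if 0 else (v[260:]>105)
r=rect(white,K,E,.028);print(r)
m=np.zeros_like(v);m[180:250,235:320]=v[180:250,235:320]<45
print("blk top+side",rect(m,K,E,.083))
u=np.array([np.cos(np.radians(r[2]-90)),np.sin(np.radians(r[2]-90))]);o=np.array(r[0])-24*u;print(o)
plan((o[0],o[1],45),r[2]-90)
```

```text
((515.9564208984375, -221.3258514404297), (139.51177978515625, 158.69662475585938), 67.94381713867188)
blk top+side ((491.1940002441406, -219.0748748779297), (34.884517669677734, 56.74692916870117), 67.93897247314453)
[ 493.71283501 -212.31347734]
t 1.35 pos [ 492.4 -216.1  200.2] yawy -22.16 zaxis [-0.001 -0.    -1.   ] F [ 0.2 -0.9 -0.3] T [-0.   -0.03 -0.01] w 85.7
slide cm [ 4.100e-01 -1.000e-02  1.552e+01] roll -0.002
```

>>> {"op": "carry_out", "data": {"slide": [[0, 0, 4], [0, 0, 8], [0, 0, 12], [0, 0, 14.5], [0, 0, 15.5]], "roll": [0, 0, 0, 0, 0], "grip": [100, 100, 100, 100, 100]}}

```text
t: 1.85
position: [0.4896, -0.2161, 0.0423]
orientation: [0.831, 0.557, -0.002, -0.003]
wrist_force: [-0.1, 0.9, -0.2]
width: 0.0854
grasp_force: 0.0
```

Run:
```python
from h import *
for _ in range(3): robot.read_camera("top")
plan((493,-213.8,45),-22)
K,E=cam("wrist");p,d=robot.read_camera("wrist");cv2.imwrite("pics/w2.png",p)
```

```text
t 2.0 pos [ 492.6 -217.1   45.8] yawy -22.27 zaxis [-0. -0. -1.] F [ 0.2 -0.3  0.3] T [-0.07 -0.05  0.  ] w 85.5
slide cm [ 0.32 -0.09  0.08] roll -0.005
```

View pics/w2.png

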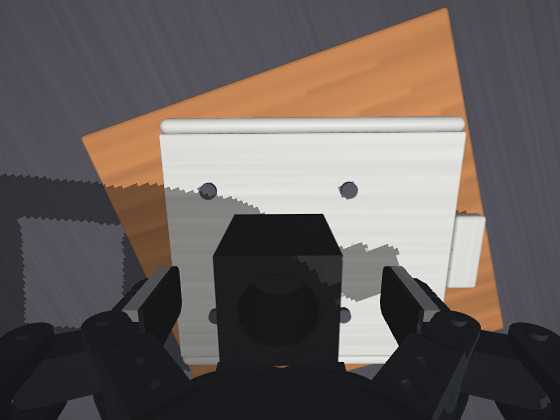

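Close view: the block top at (213–342, 255–360) sits centrally between the pads. I'll shift 2.5 mm along tool x and close.

>>> {"op": "carry_out", "data": {"slide": [[0.25, 0, 0], [0.25, 0, 0], [0.25, 0, 0], [0.25, 0, 0], [0.25, 0, 0]], "roll": [0, 0, 0, 0, 0], "grip": [100, 80, 60, 45, 40], "grip_force": 40}}

```text
t: 2.55
position: [0.4942, -0.2139, 0.0463]
orientation: [0.83, 0.558, 0.0, 0.0]
wrist_force: [-0.5, 0.9, 4.2]
width: 0.0433
grasp_force: 42.2
```

>>> {"op": "carry_out", "data": {"slide": [[0, 0, 0], [0, 0, 0], [0, 0, 0], [0, 0, 0], [0, 0, 0]], "roll": [0, 0, 0, 0, 0], "grip": [35, 30, 30, 30, 30], "grip_force": 40}}

```text
t: 3.05
position: [0.4942, -0.2139, 0.0463]
orientation: [0.83, 0.558, 0.0, 0.0]
wrist_force: [-2.5, 1.4, 5.4]
width: 0.0435
grasp_force: 42.5
```

Run:
```python
from h import *
plan((493,-213.8,45),-22)
```

```text
t 3.05 pos [ 494.2 -213.9   46.3] yawy -22.16 zaxis [ 0.001 -0.    -1.   ] F [-2.5  1.4  5.4] T [0.12 0.19 0.03] w 43.5
slide cm [-0.04 -0.11  0.13] roll -0.003
```

>>> {"op": "carry_out", "data": {"slide": [[0, 0, -1], [0, 0, -3], [0, 0, -6], [0, 0, -9], [0, 0, -11]], "roll": [0, 0, 0, 0, 0], "grip": [30, 30, 30, 30, 30]}}

```text
t: 3.55
position: [0.4935, -0.2137, 0.1565]
orientation: [0.83, 0.558, -0.0, -0.0]
wrist_force: [1.1, 0.0, -4.2]
width: 0.0437
grasp_force: 42.4
```

Run:
```python
from h import *
robot.read_camera("top");robot.read_camera("top")
K,E=cam("wrist");o=robot.get_obs();p,d=robot.read_camera("wrist");cv2.imwrite("pics/w3.png",p)
plan((527.2,184.3,155),13)
# bar line far edge, plate top corners in tool frame via cast at plate-top plane
z=o["position"][2]-.0323+.014
hsv=cv2.cvtColor(p,cv2.COLOR_BGR2HSV);m=((hsv[...,2]>100)&(hsv[...,1]<50)).astype(np.uint8);m[370:]=0
cs=cv2.findContours(m,cv2.RETR_EXTERNAL,cv2.CHAIN_APPROX_NONE)[0];c=max(cs,key=cv2.contourArea)[:,0]
w=cast(K,E,c,z);R=Rn.from_quat(o["orientation"]).as_matrix();t=(w-o["position"])@R*1000
print("tool-frame extents x",np.percentile(t[:,0],[0,1,50,99,100]).round(1),"y",np.percentile(t[:,1],[0,1,99,100]).round(1))
```

```text
t 3.7 pos [ 494.1 -214.   156.2] yawy -22.17 zaxis [ 0.002 -0.001 -1.   ] F [-0.   0.7 -5.1] T [ 0.11  0.03 -0.01] w 43.8
slide cm [ 38.13 -11.97   0.08] roll -0.614
tool-frame extents x [-32.4 -31.5  19.6  65.3  65.7] y [-55.  -54.8 103.5 103.6]
```

View pics/w3.png

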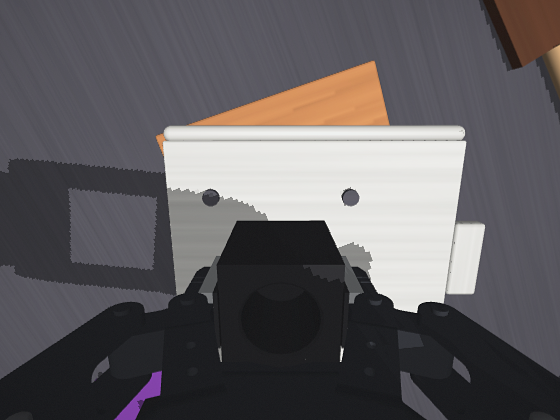

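The wrist view shows the plate held square: the bar runs along the row near 132 and the tongue is at (468,260). Offsets from the tool are within about 1.5 mm. I'll cross-check the carrier from the scene view.

>>> {"op": "carry_out", "data": {"slide": [[3, -1, 0], [7, -2.2, 0], [11, -3.4, 0], [15, -4.7, 0], [19, -6, 0]], "roll": [-0.06, -0.12, -0.18, -0.24, -0.3], "grip": [30, 30, 30, 30, 30]}}

```text
t: 4.2
position: [0.5075, -0.0133, 0.1525]
orientation: [0.737, 0.676, -0.002, -0.002]
wrist_force: [0.7, -0.0, -4.9]
width: 0.0434
grasp_force: 42.0
```

Run:
```python
from h import *
K,E=cam("scene");p=cv2.imread("pics/scene0.png");hsv=cv2.cvtColor(p,cv2.COLOR_BGR2HSV)
m=(hsv[...,2]>140)&(hsv[...,1]<60);s=np.zeros_like(m);s[185:262,290:405]=m[185:262,290:405]
r=rect(s,K,E,.028);print("scene carrier",r)
m=(hsv[...,2]>140)&(hsv[...,1]<60);s=np.zeros_like(m);s[195:265,150:232]=m[195:265,150:232]
print("scene plate",rect(s,K,E,.028))
plan((527.2,184.3,155),13)
cv2.imwrite("pics/c2.png",cv2.resize(p[180:270,285:410],None,fx=6,fy=6,interpolation=cv2.INTER_CUBIC))
```

```text
scene carrier ((528.3886108398438, 186.90139770507812), (137.23709106445312, 214.98216247558594), 12.983015060424805)
scene plate ((516.5433349609375, -223.67807006835938), (135.40199279785156, 162.5087890625), 68.07015991210938)
t 4.2 pos [507.5 -13.3 152.5] yawy -4.88 zaxis [-0.005  0.001 -1.   ] F [ 0.7 -0.  -4.9] T [-0. -0.  0.] w 43.4
slide cm [19.86  0.29 -0.25] roll -0.312
```

View pics/c2.png

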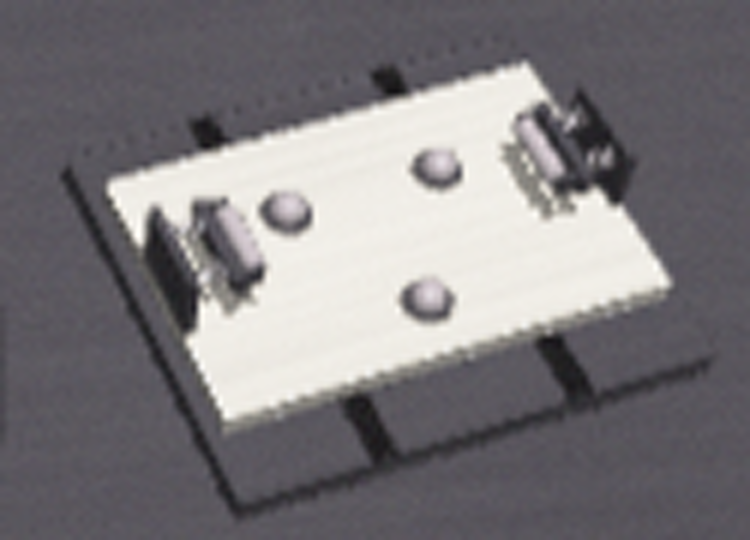

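Run:
```python
from h import *
K,E=cam("scene")
c=np.array([(107,186),(527,64),(672,280),(225,414)])
w=cast(K,E,(c+.5)/6-.5+np.array([285,180]),.028)[:,:2]*1000
print(w.round(1).tolist(),"centre",w.mean(0),"y-heading",[np.degrees(np.arctan2(*(b-a)[::-1])).round(1) for a,b in((w[0],w[1]),(w[3],w[2]))])
plan((528,184.8,155),13)
```

```text
[[489.2, 68.1], [441.5, 267.4], [566.4, 297.1], [611.0, 96.7]] centre [526.99961994 182.3222746 ] y-heading [np.float64(103.5), np.float64(102.5)]
t 4.2 pos [507.5 -13.3 152.5] yawy -4.88 zaxis [-0.005  0.001 -1.   ] F [ 0.7 -0.  -4.9] T [-0. -0.  0.] w 43.4
slide cm [19.92  0.36 -0.25] roll -0.312
```

>>> {"op": "carry_out", "data": {"slide": [[5, 0, 0], [10, 0, 0], [14.5, 0, 0], [18.5, 0, 0], [20.1, 0, 0]], "roll": [-0.08, -0.16, -0.24, -0.3, -0.314], "grip": [30, 30, 30, 30, 30]}}

```text
t: 4.7
position: [0.525, 0.1883, 0.1525]
orientation: [0.621, 0.784, -0.001, -0.002]
wrist_force: [-0.4, -0.9, -4.2]
width: 0.0435
grasp_force: 41.9
```

>>> {"op": "carry_out", "data": {"slide": [[0, 0, 1.5], [0, 0, 3], [0, 0, 4], [0, 0, 4], [0, 0, 4]], "roll": [0, 0, 0, 0, 0], "grip": [30, 30, 30, 30, 30]}}

```text
t: 5.2
position: [0.5269, 0.1838, 0.1146]
orientation: [0.623, 0.782, -0.001, -0.001]
wrist_force: [-0.4, 0.8, -4.6]
width: 0.0438
grasp_force: 41.9
```

Run:
```python
from h import *
plan((528,184.8,88),13)
for n in("top","wrist","scene"):
    K,E=cam(n);p,d=robot.read_camera(n);cv2.imwrite(f"pics/{n}4.png",p)
a=cv2.imread("pics/top4.png")[150:260,165:275];b=cv2.imread("pics/scene4.png")[165:275,285:415]
cv2.imwrite("pics/c4.png",np.hstack([cv2.resize(a,(360,360)),cv2.resize(b,(425,360))]))
plan((528,184.8,88),13)
```

```text
t 5.2 pos [526.9 183.8 114.6] yawy 12.9 zaxis [-0.002 -0.001 -1.   ] F [-0.4  0.8 -4.6] T [0.01 0.05 0.02] w 43.8
slide cm [0.07 0.14 2.66] roll -0.002
t 5.35 pos [528.4 184.7 116.5] yawy 12.95 zaxis [ 0.002  0.    -1.   ] F [ 0.1 -0.1 -4.3] T [0.03 0.03 0.05] w 43.9
slide cm [ 0.02 -0.04  2.85] roll -0.001
```

View pics/c4.png

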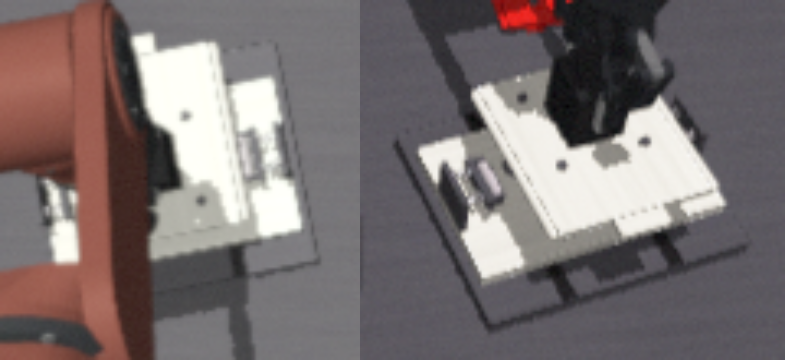

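The plate is hovering about 35 mm above the rollers, with the tongue forward (top left at (143,42), scene bottom right). I'll descend in steps.

>>> {"op": "carry_out", "data": {"slide": [[0, 0, 1], [0, 0, 2], [0, 0, 2.8], [0, 0, 3.2], [0, 0, 3.2]], "roll": [0, 0, 0, 0, 0], "grip": [30, 30, 30, 30, 30]}}

```text
t: 5.85
position: [0.5262, 0.1848, 0.0821]
orientation: [0.622, 0.783, -0.001, -0.001]
wrist_force: [0.4, 0.6, -5.4]
width: 0.0434
grasp_force: 42.0
```

>>> {"op": "carry_out", "data": {"slide": [[0, 0, 0.15], [0, 0, 0.3], [0, 0, 0.45], [0, 0, 0.6], [0, 0, 0.6]], "roll": [0, 0, 0, 0, 0], "grip": [30, 30, 30, 30, 30]}}

```text
t: 6.35
position: [0.5297, 0.1855, 0.0806]
orientation: [0.622, 0.783, 0.002, 0.002]
wrist_force: [-2.2, -0.1, 5.5]
width: 0.0436
grasp_force: 43.5
```

Run:
```python
from h import *
plan((528,184.8,74),13)
```

```text
t 6.35 pos [529.7 185.5  80.6] yawy 13.01 zaxis [ 0.005  0.001 -1.   ] F [-2.2 -0.1  5.5] T [-0.23  0.43 -0.04] w 43.6
slide cm [-0.03 -0.19  0.66] roll 0.0
```

>>> {"op": "carry_out", "data": {"slide": [[0, 0, 0.1], [0, 0, 0.2], [0, 0, 0.3], [0, 0, 0.4], [0, 0, 0.4]], "roll": [0, 0, 0, 0, 0], "grip": [30, 30, 30, 30, 30]}}

```text
t: 6.85
position: [0.5299, 0.1858, 0.0754]
orientation: [0.623, 0.783, 0.002, 0.002]
wrist_force: [2.5, 0.9, -1.9]
width: 0.0432
grasp_force: 42.4
```

Run:
```python
from h import *
plan((528,184.8,74),13)
```

```text
t 6.85 pos [529.9 185.8  75.4] yawy 13.0 zaxis [ 0.006  0.002 -1.   ] F [ 2.5  0.9 -1.9] T [ 0.17 -0.34 -0.05] w 43.2
slide cm [-0.05 -0.21  0.14] roll 0.0
```

Past the roller peak. Continuing down gently.

>>> {"op": "carry_out", "data": {"slide": [[0, 0, 0.1], [0, 0, 0.2], [0, 0, 0.2], [0, 0, 0.3], [0, 0, 0.3]], "roll": [0, 0, 0, 0, 0], "grip": [30, 30, 30, 30, 30]}}

```text
t: 7.35
position: [0.5258, 0.1849, 0.0693]
orientation: [0.623, 0.783, -0.001, -0.001]
wrist_force: [0.6, 1.8, -9.9]
width: 0.0438
grasp_force: 42.8
```

Run:
```python
from h import *
plan((528,184.8,70),13)
robot.read_camera("top")
plan((528,184.8,70),13)
```

```text
t 7.35 pos [525.8 184.9  69.3] yawy 12.99 zaxis [-0.004 -0.    -1.   ] F [ 0.6  1.8 -9.9] T [ 0.51 -0.05 -0.13] w 43.8
slide cm [-0.06  0.21 -0.07] roll -0.0
t 7.4 pos [525.8 185.   69.3] yawy 12.99 zaxis [-0.004 -0.    -1.   ] F [ -0.5   1.6 -11. ] T [ 0.56 -0.06 -0.1 ] w 43.7
slide cm [-0.07  0.21 -0.07] roll -0.0
```

>>> {"op": "carry_out", "data": {"slide": [[0, 0, 0], [0, 0, 0], [0, 0, 0], [0, 0, 0], [0, 0, 0]], "roll": [0, 0, 0, 0, 0], "grip": [52, 54, 60, 80, 100]}}

```text
t: 7.9
position: [0.5288, 0.1852, 0.0718]
orientation: [0.622, 0.783, 0.001, 0.001]
wrist_force: [-0.6, 0.1, 0.5]
width: 0.0781
grasp_force: 0.0
```

>>> {"op": "carry_out", "data": {"slide": [[0, 0, 0], [0, 0, -1], [0, 0, -3], [0, 0, -6], [0, 0, -10]], "roll": [0, 0, 0, 0, 0], "grip": [100, 100, 100, 100, 100]}}

```text
t: 8.4
position: [0.5258, 0.1846, 0.1703]
orientation: [0.622, 0.783, -0.002, -0.001]
wrist_force: [1.0, 0.1, 0.4]
width: 0.0852
grasp_force: 0.0
```

Run:
```python
from h import *
for _ in range(3): robot.read_camera("top")
plan((528,184.8,170),13)
K,E=cam("wrist");p,d=robot.read_camera("wrist");cv2.imwrite("pics/w5.png",p);np.savez("pics/w5.npz",K=K,E=E,d=d)
```

```text
t 8.55 pos [530.7 185.8 175.6] yawy 13.01 zaxis [ 0.009  0.002 -1.   ] F [-0.1  0.2  0.6] T [ 0.03 -0.06  0.01] w 85.3
slide cm [-0.03 -0.29  0.56] roll 0.0
```

View pics/w5.png

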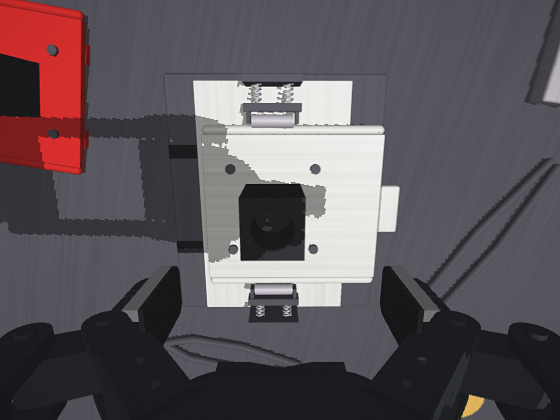

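The plate sits between the rollers with the block centred on them (block at about (272,225), rollers at (272,119) and (273,290)). I'll check height and tilt from depth.

Run:
```python
from h import *
for _ in range(4): robot.read_camera("top")
K,E=cam("wrist");ds=[];
for _ in range(3):
    p,d=robot.read_camera("wrist");ds.append(d)
d=np.median(ds,0);R,t=E[:3,:3],E[:3,3];plan((528,184.8,170),13)
def pts(boxes):
    P=[]
    for x0,y0,x1,y1 in boxes:
        u,v=np.meshgrid(np.arange(x0,x1),np.arange(y0,y1));z=d[y0:y1,x0:x1]
        k=z>0;P.append(np.c_[(u-K[0,2])/K[0,0]*z,(v-K[1,2])/K[1,1]*z,z].reshape(-1,3)[k.ravel()])
    return (np.vstack(P)-t)@R*1000
ux=np.array([np.cos(np.radians(13)),np.sin(np.radians(13))])
def fit(P,n):
    c=P.mean(0);A=np.c_[P[:,:2]-c[:2],np.ones(len(P))];s,*_=np.linalg.lstsq(A,P[:,2],rcond=None);res=P[:,2]-A@s
    k=abs(res)<3*res.std();s,*_=np.linalg.lstsq(A[k],P[k,2],rcond=None)
    print(n,c.round(1),"slope along x",(s[:2]@ux).round(4),"y",(s[:2]@[-ux[1],ux[0]]).round(4),"std",res.std().round(2));return c,s
pl,sp=fit(pts([(212,140,225,260),(328,140,370,265),(240,140,310,160)]),"plate")
ca,sc=fit(pts([(202,90,236,115),(312,90,345,115),(213,288,240,300),(305,288,330,300)]),"carrier")
ta,st=fit(pts([(395,60,480,150),(100,250,160,320)]),"table")
print("plate above carrier",sp[2]-(sc[2]+sc[:2]@(pl-ca)[:2]),"above table",sp[2]-(st[2]+st[:2]@(pl-ta)[:2]))
# in-plane: plate rect vs carrier rollers
print("rollers mid",cast(K,E,[(272,119),(273,290)],.057)*1000, "block", cast(K,E,[(272,232)],.106)*1000)
```

```text
t 8.95 pos [526.5 184.8 169.3] yawy 13.01 zaxis [-0.002 -0.001 -1.   ] F [-0.4  0.3 -0.6] T [ 0.05 -0.02 -0.04] w 85.6
slide cm [-0.04  0.14 -0.08] roll 0.0
plate [623.4 160.  242.7] slope along x 0.0652 y 0.6272 std 19.42
carrier [604.5 175.4 253.6] slope along x 3.4048 y 3.3454 std 18.74
table [628.7 158.9 243.2] slope along x 0.0173 y 0.5883 std 26.35
plate above carrier 4.495159131293548 above table -0.012457155841872236
rollers mid [[504.20066476 250.73251025  57.        ]
 [535.10291363 116.46914386  57.        ]] block [[520.95237272 182.03037687 106.        ]]
```

Run:
```python
from h import *
K,E=cam("wrist");ds=[];
for _ in range(3):
    p,d=robot.read_camera("wrist");ds.append(d)
d=np.median(ds,0);R,t=E[:3,:3],E[:3,3];cv2.imwrite("pics/w6.png",p)
v,u=np.mgrid[0:420,0:560];W=(np.dstack([(u-K[0,2])/K[0,0]*d,(v-K[1,2])/K[1,1]*d,d])-t)@R*1000
ux=np.array([np.cos(np.radians(13)),np.sin(np.radians(13))])
def fit(boxes,n):
    P=np.vstack([W[y0:y1,x0:x1][d[y0:y1,x0:x1]>0] for x0,y0,x1,y1 in boxes])
    P=P[abs(P[:,2]-np.median(P[:,2]))<6];c=P.mean(0);s,*_=np.linalg.lstsq(np.c_[P[:,:2]-c[:2],np.ones(len(P))],P[:,2],rcond=None)
    print(n,c.round(1),"slope x",(s[:2]@ux).round(4),"y",(s[:2]@[-ux[1],ux[0]]).round(4));return c,s
pl,sp=fit([(212,140,225,260),(328,140,370,265),(240,140,310,160)],"plate")
ca,sc=fit([(202,90,236,115),(312,90,345,115),(213,288,240,300),(305,288,330,300)],"carrier")
ta,st=fit([(395,60,480,150),(100,250,160,320)],"table")
print("plate above carrier",sp[2]-(sc[2]+sc[:2]@(pl-ca)[:2]),"above table",sp[2]-(st[2]+st[:2]@(pl-ta)[:2]))
hsv=cv2.cvtColor(p,cv2.COLOR_BGR2HSV)
for r in (122,290):
    print(r, [int(x) for x in hsv[r,235:310,2]])
```

```text
plate [547.9 202.4  49.5] slope x -0.0022 y -0.0004
carrier [510.7 218.6  27.2] slope x -0.0007 y -0.0003
table [580.4 240.2  -0.9] slope x -0.0003 y -0.0002
plate above carrier 22.36185516545901 above table 50.365331575880006
122 [232, 230, 228, 229, 231, 231, 232, 232, 234, 236, 234, 234, 235, 235, 137, 140, 139, 130, 97, 101, 101, 83, 63, 194, 204, 202, 201, 201, 202, 201, 202, 202, 203, 202, 203, 202, 203, 203, 203, 202, 203, 202, 203, 204, 203, 203, 204, 204, 204, 203, 204, 204, 205, 204, 205, 205, 205, 204, 204, 204, 205, 205, 205, 206, 205, 208, 225, 76, 101, 101, 98, 102, 244, 236, 235]
290 [228, 227, 228, 230, 231, 230, 228, 226, 224, 224, 226, 226, 227, 230, 231, 144, 129, 132, 132, 134, 140, 112, 38, 41, 41, 87, 176, 170, 168, 168, 169, 168, 169, 168, 168, 169, 168, 168, 168, 169, 168, 169, 169, 168, 168, 168, 168, 167, 167, 167, 168, 167, 168, 168, 167, 168, 167, 167, 167, 167, 167, 167, 169, 164, 61, 39, 40, 48, 188, 231, 229, 230, 231, 230, 228]
```

Plate is level (slope 0.002, against 0.05 if out of place) and its top is about 51 mm up, so it is seated. Handing in.

```bash
python3 -c "
from workcell import robot
print(robot.finish_job())"
```

```text
the job is handed in; nothing more can be done
None
```

The mould plate is seated level on the three-ball mount with its tongue forward and released. It dropped home as I pressed it past the rollers, so no search along the slot was needed. The job is handed in.

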